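# Slide the workpiece carrier into the measuring lane

## Task

Push the aluminium workpiece carrier along the granite into the lane between the two steel guide rails and on until it is fully home against the end stop under the dial indicator. Nothing, neither the carrier nor the gripper, may touch either rail; push only, so the carrier stays flat on the granite and is never lifted or tipped. Leave everything else on the plate where it stands, and take the hand away when done.

Things in the scene. Friction and masses are not known exactly. Their poses are not given: they have to be found in the camera images.
- carrier: the workpiece carrier: closed aluminium box 100 long (its x) x 92 wide (its y) x 50 high, flat upright faces, a thin perforated stamping fixed on top; 0.4 to 0.8 kg, slides on the granite. Origin: centre of its underside. Its x axis points roughly down the lane, its +x face is to meet the stop. It starts on bare granite before the mouth, off to either side and somewhat turned
- lane: the measuring station, fixed. Origin: on the granite at the centre of the lane's mouth; x points down the lane, y across, z up. The lane is 108 mm wide between the rails, so 8 mm to spare each side of the centred carrier. Before the mouth the granite is bare for 250 mm, and to 150 mm either side of the centre line
- stop_face (a point): centre of the lower edge of the end stop's face, at x = 200 mm in the lane's frame, its axes parallel to the lane's. The stop is a fixed steel block 80 wide, 30 high, square across the lane: the carrier is home with its origin 50 mm before this point
- dial_tip (a point): tip of the dial indicator's stem, 79 mm above the granite, over the lane 2 mm before the stop face; the dial's body, 56 mm across, is 142 to 198 mm up and begins 13 mm before the stop face. Its fixed stand, a 110 x 130 mm foot and a 305 mm tall column, is behind the stop (60 to 170 mm past its face)
- rail_far: guide rail on the lane's +y side (farther from the robot): ground steel bar 200 long (its x, along the lane) x 12 wide x 15 high, fixed. Origin: centre of its underside, at x = 100, y = +60 mm in the lane's frame. Its inner face is at y = +54. It is low: fingers can pass over it
- rail_near: guide rail on the lane's -y side (nearer the robot): the same bar, origin at x = 100, y = -60 mm in the lane's frame, inner face at y = -54
- setting_master: bystander: upright turned steel cylinder, 36 diameter, 90 high, beside the far rail. Origin: centre of its underside
- square_block: bystander: dark steel block 50 x 45 x 80 high, beside the near rail. Origin: centre of its underside
- v_block: bystander: steel V-block 50 x 50 x 40 high, beside the far rail near the stop. Origin: centre of its underside
- ring_gauge: bystander: steel ring, 70 outside, 40 inside, 20 high, lying at the left. Origin: centre of its underside
- cleaner_bottle: bystander: white plastic bottle, 60 diameter, 160 high, at the left. Origin: centre of its underside
- stamped_plate: bystander: perforated steel plate 110 x 60 x 6 lying at the right. Origin: centre of its underside
There are look-alikes about, which are no part of the job. Leave any green or pink look-alike of the carrier alone.

How it is judged:
By the outcome, as a careful person would: the job done as asked, in the order asked, and still so for the second after the job is handed in, with the robot touching nothing.
It also fails if it takes over 72 s, if anything falls off the work surface, if the arm or the gripper's body presses on something with over 40 N, if the wrist force passes 120 N, or if a joint passes its speed limit or range.

## Robot

A 6-joint arm with a two-finger parallel gripper is mounted at the origin on the work surface. World frame = base frame: x ahead of the robot, y to its left, z up, the work surface at z = 0. Lengths are in m, angles in rad, forces in N, time in s.
With the tool pointing down it reaches from about 0.35 to 1 m from the base axis. Payload 7.1 kg.
Tool frame: the origin (TCP) lies midway between the tips of the shut fingers; the grasp point (between the pads) lies 19 mm behind it; x points along the fingers, y is the direction in which the jaws open and shut, and the axes are right-handed (so a half turn about x gives the same grasp; the last joint's range is limited). The gripper opens to 85 mm and grips with 20 to 120 N. Pads are 22 mm wide; open, the fingers measure 114 mm over their backs; the gripper's body (76 mm by 85 mm) begins 54 mm behind the grasp point. The pads swing forward as they close: fully open they stand 13 mm farther back than shut.
Start: joints at [1.173, 0.423, 1.63, -0, 1.089, -0.019], TCP at [0.231, 0.581, 0.231] pointing down, gripper open.
Joint ranges: [-3, 3], [-0.9, 2.11], [0.09, 2.58], [-1.31, 4.45], [0.11, 2.69], [-2.54, 2.54]. Speed limits (rad/s): [2.39, 2.39, 3.01, 3.14, 3.14, 3.14].

## Interface

Orientations are given as a unit quaternion [w, x, y, z].
In Python, from cell import env gives the robot as it stands.
- The arm moves only by the tool apply_moves, never from a script. Its argument "commands" is a list of rows, each a list of 3 entries, a list of its own where there are three numbers: the shift along the tool's x, y, z in m, then the turn, a rotation vector about the tool's x, y, z in rad, then the gripper command: -1 is shut, 1 is fully open, values between are in proportion. In form: [[[x, y, z], [ax, ay, az], gripper], ...]. A call has 1 to 10 rows; each row is the pose to reach, as a shift and turn from the pose commanded when the call began, along the tool's axes at that moment; what a row does not reach only later rows make up. A row lasts 1/8 s, in which the tool goes at most 62.5 mm and 10.7 degrees, less where a joint would pass 70% of its speed; a pose out of reach is approached as far as the arm can. A call with a gripper value outside its range is refused whole. The fingers move at their own pace and stop on an object; the grip force is fixed at half the most. Time passes only in rows, so rows that repeat a pose let the fingers close. It gives the time, the measured TCP pose, the force and the opening at its end, in the units of the state.
- env.state(): the state, without advancing time (a new reading comes with each control period).
- env.snapshot(name): name is "side" or "top" or "wrist"; returns the picture (384x512x3 uint8, red, green, blue); there is no depth.
- env.camera_model(name): a dict with "vfov" (degrees; the focal length in pixels is half the picture's height over the tangent of half this angle, whatever the lens; pixels are square), "cx", "cy" (the principal point, pixels), "camera_from_world" (4x4, takes a point from world to camera coordinates). Camera axes: x right, y up, looking along -z (the intrinsics and any distortion apply to the point x, -y, -z); pixel columns grow to the right and rows downward; lengths in m; the calibration is good to about 2 mm. A picture is of the moment at which its call begins: read the wrist's pose just before it. camera_model takes no time and is no camera call; for the wrist camera it gives the pose at the moment of the call.
- env.finish_job(): hands the job in, once; it reports no verdict.
Trained networks look in the newest picture that a camera, given by its name, has taken for a name from the list of things; names that differ only in an ending like _2 or _b are one class to them, and where a whole thing is asked for, a point or a joint stands for the part that bears it (a point fixed in the world has none). Each returns a list of dicts, best first, with "confidence" (0 to 1); they miss things now and then, are a little off and sometimes report something else, mostly with a low value. They report only what shows in the picture. A call takes as long as a camera call. They do not tell look-alikes from the thing itself.
- env.find_in(target, camera): "centre" ([column, row] as shares, 0 to 1, of the picture: columns of its width, rows of its height, amid what is visible of it).
- env.tip_of(target, camera): "centre" ([column, row] as shares, 0 to 1, of the picture: columns of its width, rows of its height: a listed point, or the origin of a listed thing).
The state is a dict: "time_s": time; "q": joint angles; "qd": joint speeds; "tau": joint torques, N m; "tcp_pos": TCP position; "ee_rot": TCP orientation; "contact_force": force on the tool from outside, world axes, zero at the start; "wrist_torque": the same for the moment, N m; "width": finger opening in m.
Only numpy, scipy, OpenCV 4.12 (cv2) and the standard library are available. Lean on these libraries where they do the work, as an engineer would, in place of code of your own. Each camera call takes 0.05 s, during which the arm holds its last target.

## Working session

There is one attempt and no reset: what is moved stays moved. The work goes in short steps, Python scripts to look and compute and a tool call to move; the robot and the scene stay as the last step left them, time stands still between calls to the robot, and variables do not carry over. Pictures are saved under pics/ and viewed, and the job is handed in when it is done.

Besides the shell and the picture viewer there is one more tool, called after ">>>" by a JSON object that holds its "method" and its "body". apply_moves: Moves the arm, as the interface text tells. Its arguments: {"type":"object","properties":{"commands":{"type":"array","items":{"type":"array"}}},"required":["commands"]}

```bash
ls; mkdir -p pics; cat > h.py <<'E'
import numpy as np, cv2
from cell import env
def snap(n,f):
    im=env.snapshot(n); cv2.imwrite('pics/'+f,im[:,:,::-1]); return im
E
python3 - <<'E'
from h import *
print(env.state())
for n in ('side','top','wrist'):
    m=env.camera_model(n); print(n,{k:(np.round(v,4).tolist() if k=='camera_from_world' else v) for k,v in m.items()})
    snap(n,f'{n}0.png')
    for t in ('carrier','lane','stop_face','rail_far','rail_near','dial_tip'):
        for fn in ('find_in','tip_of'):
            try: print(t,fn,[(np.round(np.array(d['centre'])*[512,384],1).tolist(),round(d['confidence'],2)) for d in getattr(env,fn)(t,n)])
            except Exception as e: print(t,fn,e)
E
```

```text
pics
{'time_s': 0.0, 'q': array([ 1.17303884e+00,  4.23825765e-01,  1.63070724e+00,  5.07144284e-05,
        1.08861206e+00, -1.90437913e-02]), 'qd': array([ 0.00115745,  0.00018541, -0.0002354 , -0.00220469,  0.00047562,
        0.00035202]), 'tau': array([ 1.32128665e-03, -5.57382917e+01, -2.81740111e+01,  7.14969315e-05,
        7.34789937e-03, -1.40637761e-05]), 'tcp_pos': array([0.23085102, 0.58020232, 0.23054834]), 'ee_rot': array([ 0.69433673,  0.13257122,  0.69459492, -0.13363862]), 'contact_force': array([-0.71727776,  1.32532055,  0.45606195]), 'wrist_torque': array([ 0.01890776,  0.02309217, -0.00296493]), 'width': 0.08547268875280255}
side {'vfov': 54.82925336147216, 'cx': 253.1884057331651, 'cy': 189.3512424380295, 'camera_from_world': [[0.7985, -0.602, 0.0031, -0.3983], [0.4051, 0.5412, 0.7369, -0.2833], [-0.4453, -0.5872, 0.676, -0.8506], [0.0, 0.0, 0.0, 1.0]]}
carrier find_in [([247.2, 146.9], 0.95), ([245.9, 177.7], 0.94), ([180.2, 183.0], 0.86), ([340.4, 247.8], 0.59), ([155.3, 134.7], 0.3)]
carrier tip_of [([247.2, 186.4], 0.74), ([245.2, 150.9], 0.66), ([178.4, 18
[... 1175 characters left out ...]
 ([319.2, 175.9], 0.42)]
rail_near find_in [([290.5, 193.1], 0.65)]
rail_near tip_of [([285.5, 194.6], 0.55)]
dial_tip find_in [([347.1, 172.2], 0.82)]
dial_tip tip_of [([315.9, 175.1], 0.77)]
wrist {'vfov': 68.13875097398548, 'cx': 253.71959408404848, 'cy': 198.14671425126502, 'camera_from_world': [[0.3684, 0.9297, 0.0003, -0.6253], [-0.8815, 0.3494, -0.3176, 0.042], [-0.2953, 0.1167, 0.9482, -0.3805], [0.0, 0.0, 0.0, 1.0]]}
carrier find_in [([91.9, 374.3], 0.88)]
carrier tip_of []
lane find_in [([237.2, 322.2], 0.17)]
lane tip_of []
stop_face find_in []
stop_face tip_of []
rail_far find_in []
rail_far tip_of []
rail_near find_in []
rail_near tip_of []
dial_tip find_in []
dial_tip tip_of []
```

View pics/side0.png

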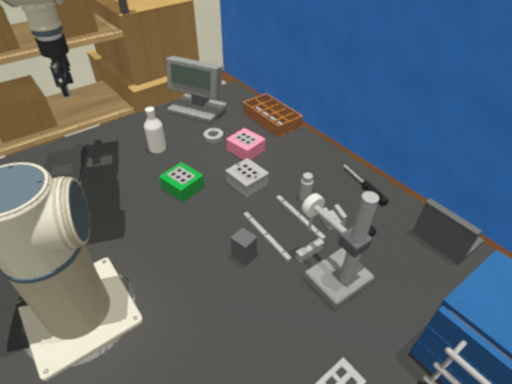

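View pics/top0.png

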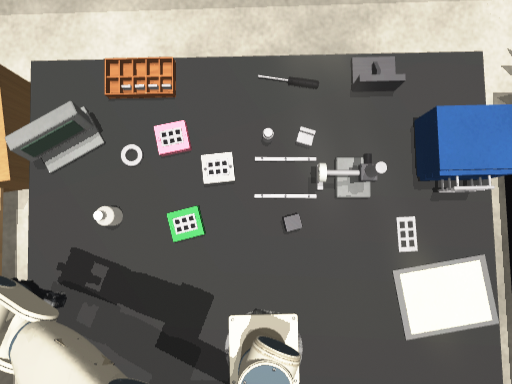

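View pics/wrist0.png

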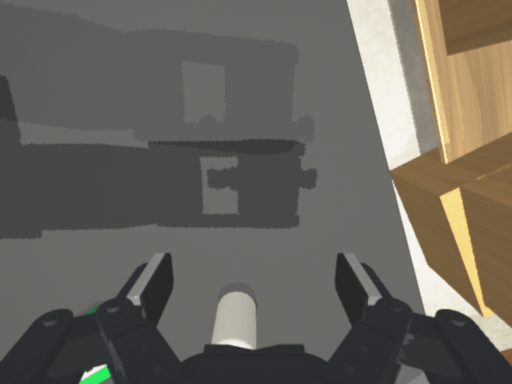

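The top view shows the grey (real) carrier at about (218,168), the green one at (186,224), the pink one at (172,137), and the rails at rows 158 and 196, columns 255–317. Lane x runs along world −y. Next I'll work out positions.

```bash
cat >> h.py <<'E'
def ray(m,uv):
    f=192/np.tan(np.radians(m['vfov']/2)); T=np.array(m['camera_from_world']); R=T[:3,:3]; c=-R.T@T[:3,3]
    d=R.T@np.array([(uv[0]-m['cx'])/f,-(uv[1]-m['cy'])/f,-1]); return c,d
def onz(m,uv,z):
    c,d=ray(m,uv); return c+d*(z-c[2])/d[2]
def proj(m,P):
    f=192/np.tan(np.radians(m['vfov']/2)); T=np.array(m['camera_from_world']); p=T[:3,:3]@np.asarray(P)+T[:3,3]
    return np.array([m['cx']+f*p[0]/-p[2], m['cy']-f*p[1]/-p[2]])
E
python3 - <<'E'
from h import *
mt=env.camera_model('top'); ms=env.camera_model('side')
for n,uv,z in [('carrier top',(218,168),.05),('railfarL',(255,158),.015),('railfarR',(317,158.5),.015),('railnearL',(255,196),.015),('railnearR',(317,196.5),.015),('ring',(131,155),.01)]:
    print(n,onz(mt,uv,z).round(4))
print('side lane',onz(ms,(261.6,204.9),0),'carrier',onz(ms,(247.2,186.4),0),'stop',onz(ms,(309.2,249.5),0))
im=cv2.imread('pics/top0.png')
cv2.imwrite('pics/c.png',cv2.resize(im[135:215,190:330],None,fx=5.6,fy=5.6,interpolation=cv2.INTER_CUBIC))
im=cv2.imread('pics/side0.png')
cv2.imwrite('pics/cs.png',cv2.resize(im[120:270,210:410],None,fx=4,fy=4,interpolation=cv2.INTER_CUBIC))
E
```

```text
carrier top [0.5724 0.1301 0.05  ]
railfarL [0.6062 0.013  0.015 ]
railfarR [ 0.6    -0.1869  0.015 ]
railnearL [0.4835 0.0158 0.015 ]
railnearR [ 0.4773 -0.1829  0.015 ]
ring [0.6258 0.4142 0.01  ]
side lane [0.54986562 0.02572259 0.        ] carrier [0.56435077 0.11833149 0.        ] stop [ 5.47937823e-01 -1.83020604e-01  1.11022302e-16]
```

View pics/c.png

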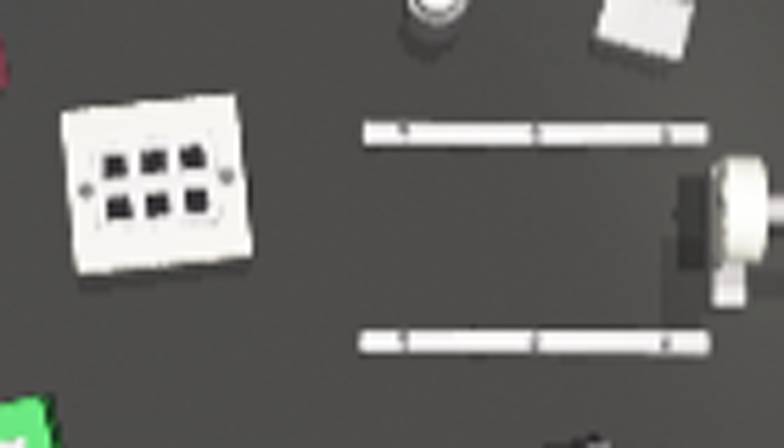

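View pics/cs.png

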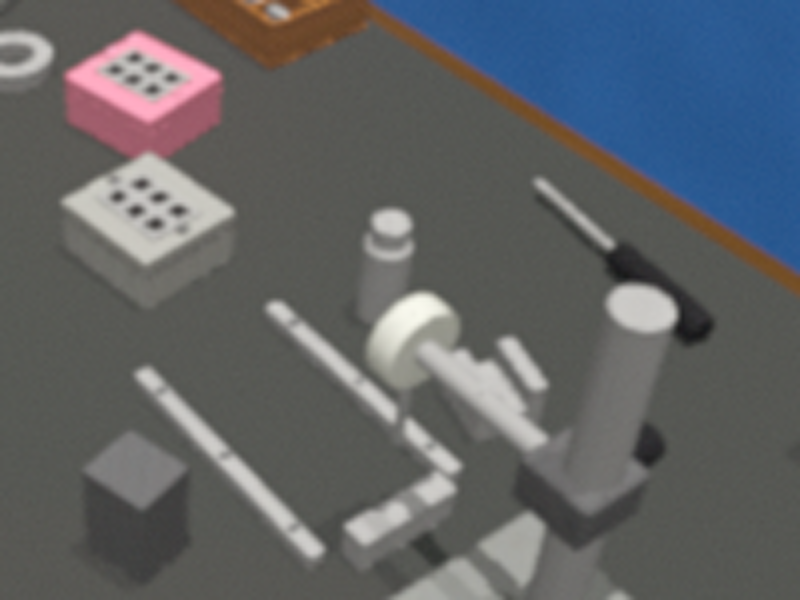

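The grey carrier sits about 24 mm to the +y side of the lane and is turned about +5.6°. My plan is two pushes. First I push its +y face sideways with two fingers, which squares and centres it. Then I push its back face straight down the lane. Before that I'll check the tool and camera geometry.

```bash
cat >> h.py <<'E'
from scipy.spatial.transform import Rotation as Ro
def rot(s): 
    w,x,y,z=s['ee_rot']; return Ro.from_quat([x,y,z,w])
def plan(P,Rt):
    """shift/turn in tool axes from the current (measured) pose to world pos P, Rotation Rt"""
    s=env.state(); R=rot(s)
    return R.inv().apply(np.array(P)-s['tcp_pos']).round(4), (R.inv()*Rt).as_rotvec().round(4)
E
python3 - <<'E'
from h import *
s=env.state(); R=rot(s).as_matrix(); print(R.round(3)); print(s['time_s'])
m=env.camera_model('wrist'); T=np.array(m['camera_from_world']); c=-T[:3,:3].T@T[:3,3]
print(c, 'tool frame cam pos', R.T@(c-s['tcp_pos']), 'view dir tool',R.T@(-T[2,:3]),'up',R.T@T[1,:3])
E
```

```text
[[ 0.     0.37   0.929]
 [ 0.     0.929 -0.37 ]
 [-1.     0.     0.   ]]
1.95
[0.15504442 0.6110443  0.374356  ] tool frame cam pos [-1.43022863e-01  6.36442701e-05 -8.19008741e-02] view dir tool [9.48245388e-01 7.34754743e-04 3.17537628e-01] up [ 0.31753837 -0.00135434 -0.94824446]
```

```bash
python3 - <<'E'
from h import *
R=Ro.from_matrix(np.array([[0,0,1],[0,1,0],[-1,0,0]]))
print(plan([.46,.03,.30],R))
E
```

```text
(array([-0.0687, -0.427 ,  0.4163]), array([-0.3788,  0.    , -0.    ]))
```

>>> {"method": "apply_moves", "body": {"commands": [[[-0.03, -0.05, 0.05], [-0.05, 0, 0], 1], [[-0.05, -0.1, 0.1], [-0.15, 0, 0], 1], [[-0.069, -0.427, 0.416], [-0.379, 0, 0], 1], [[-0.069, -0.427, 0.416], [-0.379, 0, 0], 1], [[-0.069, -0.427, 0.416], [-0.379, 0, 0], 1], [[-0.069, -0.427, 0.416], [-0.379, 0, 0], 1], [[-0.069, -0.427, 0.416], [-0.379, 0, 0], 1], [[-0.069, -0.427, 0.416], [-0.379, 0, 0], 1], [[-0.069, -0.427, 0.416], [-0.379, 0, 0], 1], [[-0.069, -0.427, 0.416], [-0.379, 0, 0], 1]]}}

```text
time_s: 3.2
tcp_pos: [0.4604, 0.0277, 0.3008]
ee_rot: [0.707, 0.0, 0.707, -0.0]
contact_force: [-0.0, 0.9, -0.0]
width: 0.0852
```

```bash
python3 - <<'E'
from h import *
import json
m=env.camera_model('wrist'); im=snap('wrist','w1.png')
np.save('w1m.npy',m,allow_pickle=True)
cv2.imwrite('pics/w1b.png',cv2.resize(im[:,:,::-1],(800,600),interpolation=cv2.INTER_CUBIC))
for t in ('carrier','lane','stop_face','rail_far','rail_near'):
    r=[(np.array(d['centre'])*[512,384],round(d['confidence'],2)) for d in env.tip_of(t,'wrist')]
    print(t,[(uv.round(1).tolist(),c,onz(m,uv,0)[:2].round(4).tolist()) for uv,c in r])
E
```

```text
carrier [([392.1, 276.9], 0.95, [0.6787, 0.2797]), ([311.3, 223.0], 0.91, [0.5722, 0.1259]), ([390.6, 115.6], 0.55, [0.3968, 0.2337])]
lane []
stop_face [([127.7, 206.4], 0.81, [0.5422, -0.1818])]
rail_far [([189.2, 240.0], 0.97, [0.6043, -0.0839]), ([104.2, 224.0], 0.56, [0.574, -0.2263])]
rail_near [([186.8, 168.5], 0.88, [0.4778, -0.0786])]
```

View pics/w1b.png

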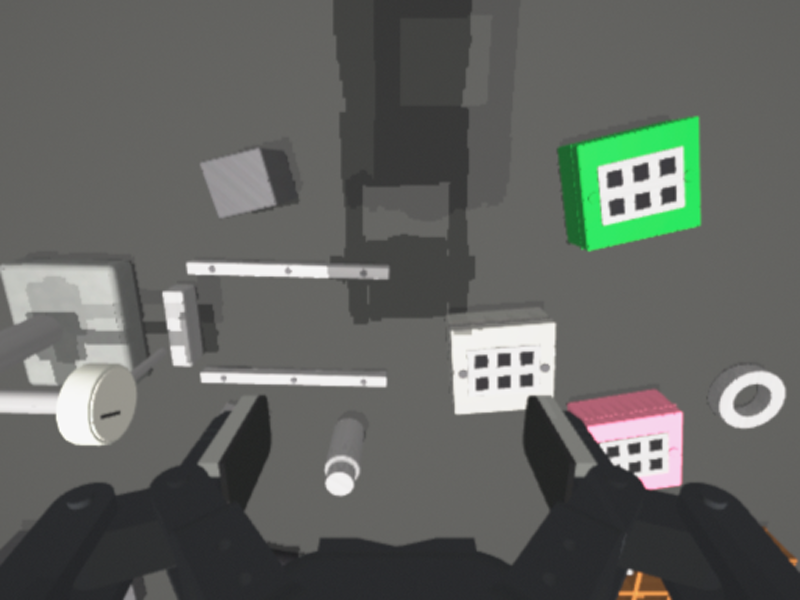

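The wrist picture (800x600 scale) shows the near rail at (188..388, 270), the far rail at (201..386, 379), the stop at (180,325) and the carrier's top at (450..555, 322..413). Next I'll fit the edges precisely.

```bash
python3 - <<'E'
from h import *
im=cv2.imread('pics/w1.png')
a=im[160:280,100:370]
cv2.imwrite('pics/w1c.png',cv2.resize(a[:,:135],None,fx=5,fy=5,interpolation=cv2.INTER_CUBIC))
cv2.imwrite('pics/w1d.png',cv2.resize(a[:,130:],None,fx=5,fy=5,interpolation=cv2.INTER_CUBIC))
E
```

```text
(no output)
```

View pics/w1c.png

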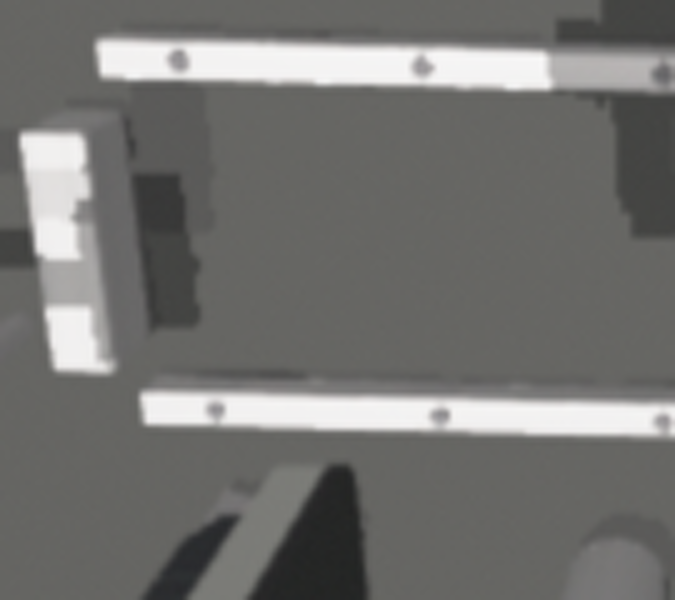

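View pics/w1d.png

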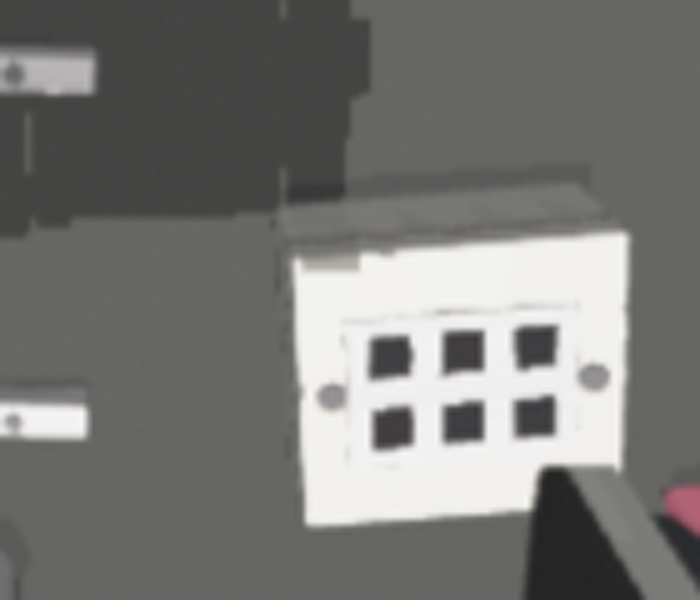

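```bash
python3 - <<'E'
from h import *
m=np.load('w1m.npy',allow_pickle=True).item()
C=lambda u,v:(100+u/5-.4,160+v/5-.4); D=lambda u,v:(230+u/5-.4,160+v/5-.4)
g=lambda p,z:onz(m,p,z)[:2]
nl=[g(C(97,39),.015),g(C(102,78),.015)]; nr=[g(D(96,52),.015),g(D(95,94),.015)]
fl=[g(C(141,391),.015),g(C(144,425),.015)]; fr=[g(D(88,402),.015),g(D(87,438),.015)]
for n,x in zip(('nl','nr','fl','fr'),(nl,nr,fl,fr)): print(n,np.round(x,4).tolist())
nlm,nrm,flm,frm=[np.mean(x,0) for x in (nl,nr,fl,fr)]
mouth=(nrm+frm)/2; end=(nlm+flm)/2; d=end-mouth
print('mouth',mouth,'end',end,'len',np.linalg.norm(d),'sep',np.linalg.norm(nrm-frm),np.linalg.norm(nlm-flm),'az',np.degrees(np.arctan2(d[1],d[0])), 'inner gap',np.linalg.norm(nr[1]-fr[0]),np.linalg.norm(nl[1]-fl[0]))
print('rail az',[np.degrees(np.arctan2(*(b-a)[::-1])) for a,b in ((nrm,nlm),(frm,flm))])
a,b,c,e=[g(D(*p),.05) for p in ((293,257),(629,233),(620,508),(308,525))]
print('carrier corners',np.round([a,b,c,e],4).tolist(),'len',np.linalg.norm(a-b),np.linalg.norm(c-e),'wid',np.linalg.norm(a-e),np.linalg.norm(b-c))
print('front az',np.degrees(np.arctan2(*(a-b)[::-1])),'c',(a+b+c+e)/4)
h1,h2=[g(D(*p),.05) for p in ((332,397),(593,377))]; print('holes',h1,h2,(h1+h2)/2,np.degrees(np.arctan2(*(h1-h2)[::-1])))
print('stop face', g(C(85,132),.03),g(C(112,370),.03), 'low', g(C(152,330),0))
E
```

```text
nl [[0.4727, -0.1791], [0.4851, -0.1794]]
nr [[0.4768, 0.0205], [0.4902, 0.0201]]
fl [[0.5926, -0.1824], [0.6052, -0.1832]]
fr [[0.5966, 0.0171], [0.6101, 0.0167]]
mouth [0.54342652 0.01860251] end [ 0.53890286 -0.18101843] len 0.19967219611908496 sep 0.11994114569472937 0.12004996550363561 az -91.29817120244788 inner gap 0.10649897551663465 0.1075353407673292
rail az [np.float64(-91.31354688524686), np.float64(-91.2828161996579)]
carrier corners [[0.531, 0.0793], [0.5234, 0.1783], [0.616, 0.186], [0.6222, 0.0876]] len 0.09927640744035926 0.09861047682888523 wid 0.09157828058641736 0.09296442454904554
front az -85.60428697778434 c [0.57312101 0.13280067]
holes [0.57708817 0.09308198] [0.57029374 0.17262821] [0.57369095 0.13285509] -85.11793855054894
stop face [ 0.49814751 -0.17978032] [ 0.57760262 -0.18333251] low [ 0.57702546 -0.18280353]
```

The wrist fit is consistent with the given sizes: rail length 199.7 mm, separation 120.0 mm, carrier 99x92. The mouth is at (0.5434, 0.0186) with azimuth −91.3°. The carrier is at lane (−115, +27) mm with yaw +5.9°.

```bash
cat >> h.py <<'E'
M=np.array([.5434,.0186]); AZ=np.radians(-91.3); d=np.array([np.cos(AZ),np.sin(AZ)]); n=np.array([-d[1],d[0]])
def lane(x,y,z): return np.r_[M+x*d+y*n,z]
def tolane(P): v=np.asarray(P)[:2]-M; return np.array([v@d,v@n])
RL=Ro.from_euler('z',-1.3,degrees=True)*Ro.from_matrix(np.array([[0,0,1],[0,1,0],[-1,0,0]]))   # tool z = lane +y
RP=Ro.from_euler('z',-90,degrees=True)*RL  # tool z = lane +x
E
python3 - <<'E'
from h import *
print(plan(lane(-.115,.12,.12),RL)); print(plan(lane(-.115,.12,.015),RL)); print(tolane(env.state()['tcp_pos']))
print(RP.as_matrix().round(2))
E
```

```text
(array([0.1801, 0.0999, 0.2069]), array([ 0.0234, -0.0005, -0.0003]))
(array([0.2851, 0.0998, 0.2069]), array([ 0.0234, -0.0005, -0.0003]))
[-0.01027647 -0.08442089]
[[ 0.    1.   -0.02]
 [ 0.   -0.02 -1.  ]
 [-1.    0.    0.  ]]
```

>>> {"method": "apply_moves", "body": {"commands": [[[0.04, 0.03, 0.05], [0.006, 0, 0], 0.41], [[0.09, 0.06, 0.11], [0.012, 0, 0], 0.41], [[0.13, 0.09, 0.16], [0.023, 0, 0], 0.41], [[0.18, 0.1, 0.207], [0.023, 0, 0], 0.41], [[0.18, 0.1, 0.207], [0.023, 0, 0], 0.41], [[0.18, 0.1, 0.207], [0.023, 0, 0], 0.41], [[0.22, 0.1, 0.207], [0.023, 0, 0], 0.41], [[0.26, 0.1, 0.207], [0.023, 0, 0], 0.41], [[0.285, 0.1, 0.207], [0.023, 0, 0], 0.41], [[0.285, 0.1, 0.207], [0.023, 0, 0], 0.41]]}}

```text
time_s: 4.75
tcp_pos: [0.6644, 0.1308, 0.0144]
ee_rot: [0.706, 0.007, 0.708, -0.008]
contact_force: [0.2, -0.8, 0.3]
width: 0.0603
```

```bash
python3 - <<'E'
from h import *
s=env.state(); print(tolane(s['tcp_pos']),s['tcp_pos'],s['width'],s['time_s'])
im=snap('side','s2.png'); cv2.imwrite('pics/s2c.png',cv2.resize(im[60:230,170:370,::-1],None,fx=3.5,fy=3.5,interpolation=cv2.INTER_CUBIC))
snap('wrist','w2.png')
print(plan(lane(-.115,.057,.015),RL))
E
```

```text
[-0.11496152  0.11846157] [0.66443925 0.13084435 0.01440364] 0.06031366721785576 4.75
(array([ 0.0018, -0.0001, -0.0639]), array([ 0.0008,  0.0013, -0.0003]))
```

View pics/s2c.png

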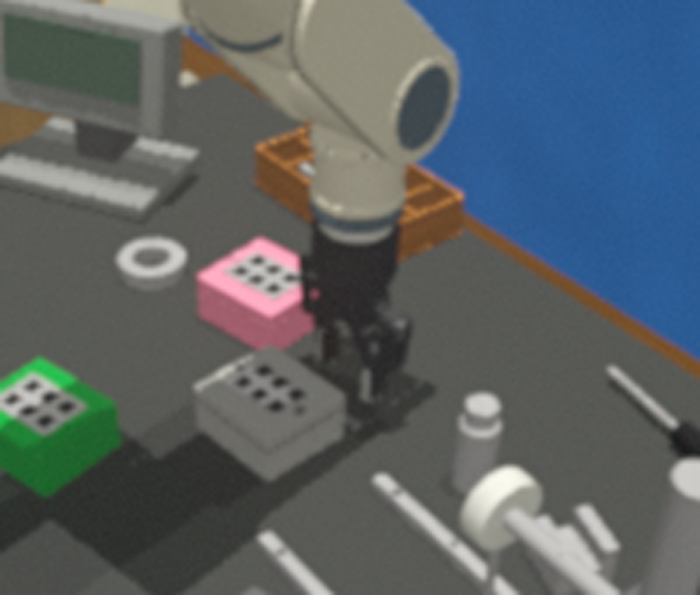

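View pics/w2.png

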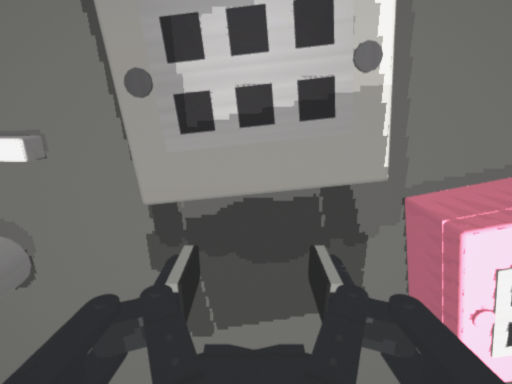

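The wrist view shows both fingers on the far side of the carrier, inside its length and clear of the pink one. I'm starting the sideways push.

>>> {"method": "apply_moves", "body": {"commands": [[[0, 0, -0.012], [0, 0, 0], 0.41], [[0, 0, -0.022], [0, 0, 0], 0.41], [[0, 0, -0.028], [0, 0, 0], 0.41], [[0, 0, -0.033], [0, 0, 0], 0.41], [[0, 0, -0.038], [0, 0, 0], 0.41], [[0, 0, -0.043], [0, 0, 0], 0.41], [[0, 0, -0.048], [0, 0, 0], 0.41], [[0, 0, -0.053], [0, 0, 0], 0.41], [[0, 0, -0.056], [0, 0, 0], 0.41], [[0, 0, -0.058], [0, 0, 0], 0.41]]}}

```text
time_s: 6.1
tcp_pos: [0.6093, 0.1318, 0.0157]
ee_rot: [0.708, 0.008, 0.706, -0.008]
contact_force: [5.0, -0.3, 1.2]
width: 0.0597
```

```bash
python3 - <<'E'
from h import *
s=env.state(); print(tolane(s['tcp_pos']),s['tcp_pos'],s['width'],s['contact_force'],s['time_s'])
m=env.camera_model('wrist');np.save('w3m.npy',m,allow_pickle=True)
im=snap('wrist','w3.png'); cv2.imwrite('pics/w3b.png',cv2.resize(im[:,:,::-1],(800,600),interpolation=cv2.INTER_CUBIC))
im=snap('top','t3.png'); cv2.imwrite('pics/t3b.png',cv2.resize(im[130:220,180:320,::-1],None,fx=5.5,fy=5.5,interpolation=cv2.INTER_CUBIC))
E
```

```text
[-0.11471289  0.06334255] [0.60932877 0.13184629 0.01572493] 0.05971061601546121 [ 4.95502238 -0.29388276  1.18895119] 6.1
```

View pics/w3b.png

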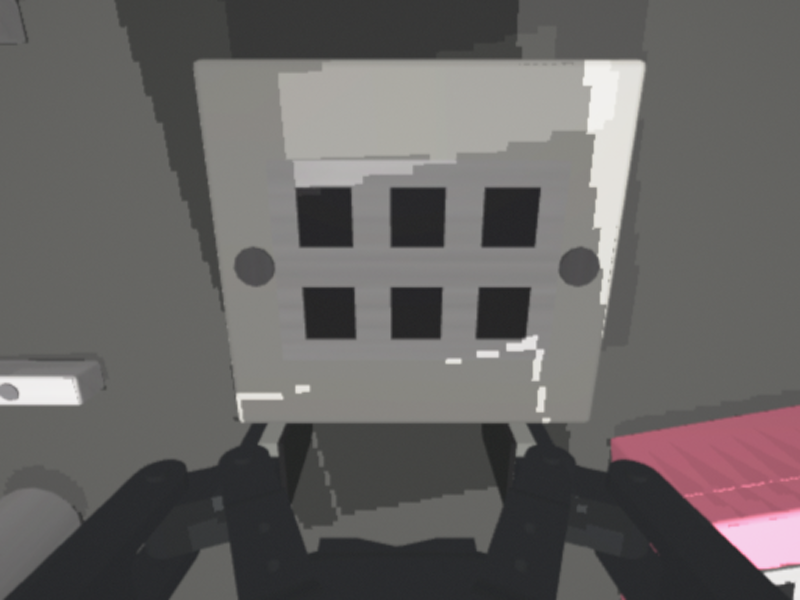

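View pics/t3b.png

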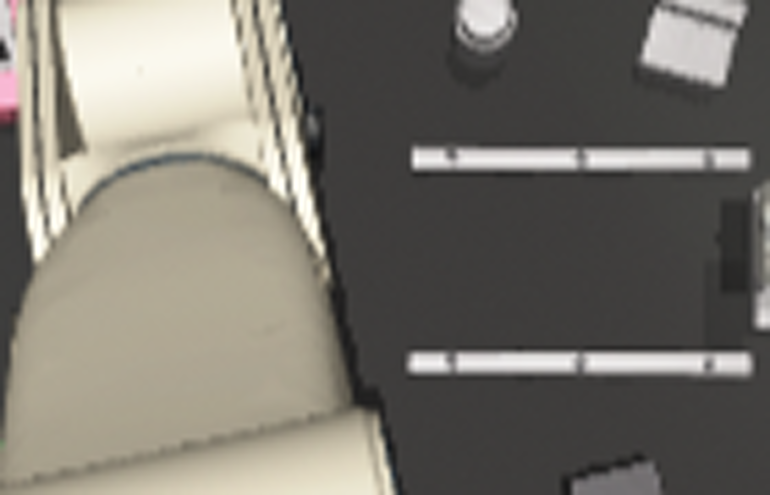

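The carrier is square against both fingers. The top corners in the wrist picture (800x600) are (196,62), (643,62), (591,421) and (239,421).

```bash
python3 - <<'E'
from h import *
m=np.load('w3m.npy',allow_pickle=True).item()
P=[onz(m,(u*.64-.2,v*.64-.2),.05) for u,v in ((196,62),(643,62),(591,421),(239,421),(255,267),(579,267))]
print(np.array([tolane(p) for p in P]).round(4).tolist()); print('c',np.mean([tolane(p) for p in P[:4]],0),'holes c',np.mean([tolane(p) for p in P[4:]],0))
r=onz(m,(80*.64-.2,405*.64-.2),.015); r2=onz(m,(76*.64,376*.64),.015); print('far rail end corners outer/inner',tolane(r),tolane(r2))
E
```

```text
[[-0.0713, -0.039], [-0.1685, -0.0391], [-0.1698, 0.0508], [-0.0705, 0.0509], [-0.0795, 0.0065], [-0.1606, 0.0064]]
c [-0.12000625  0.00589375] holes c [-0.12002014  0.00646684]
far rail end corners outer/inner [0.00150957 0.06659569] [0.00017527 0.05486601]
```

>>> {"method": "apply_moves", "body": {"commands": [[[0, 0, -0.003], [0, 0, 0], 0.41], [[0, 0, -0.005], [0, 0, 0], 0.41], [[0, 0, -0.006], [0, 0, 0], 0.41], [[0, 0, -0.006], [0, 0, 0], 0.41], [[0, 0, -0.006], [0, 0, 0], 0.41]]}}

```text
time_s: 6.82
tcp_pos: [0.6033, 0.1319, 0.0157]
ee_rot: [0.708, 0.008, 0.707, -0.008]
contact_force: [4.0, -0.1, 2.1]
width: 0.0606
```

```bash
python3 - <<'E'
from h import *
s=env.state(); print(tolane(s['tcp_pos']),s['tcp_pos'],s['width'],s['contact_force'],s['time_s'])
m=env.camera_model('wrist');np.save('w4m.npy',m,allow_pickle=True)
im=snap('wrist','w4.png'); cv2.imwrite('pics/w4b.png',cv2.resize(im[:,:,::-1],(800,600),interpolation=cv2.INTER_CUBIC))
E
```

```text
[-0.1146253   0.05734932] [0.6033351  0.1318947  0.01569861] 0.060591062072205444 [ 4.00460166 -0.10770418  2.08150656] 6.825
```

View pics/w4b.png

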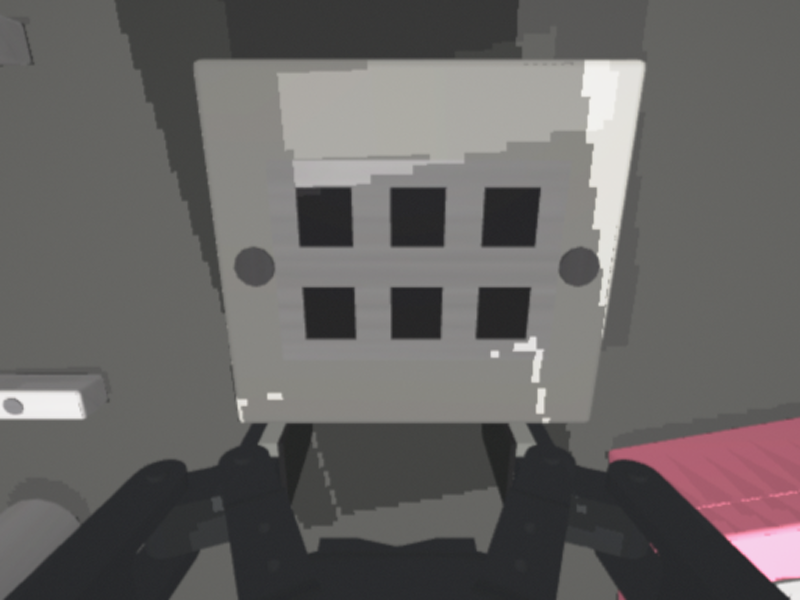

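Carrier y is now about 0. Next I back off, lift and turn to get behind it.

```bash
python3 - <<'E'
from h import *
print(plan(lane(-.206,0,.19),RP))
E
```

```text
(array([-0.1743,  0.0914, -0.0572]), array([ 1.5704e+00,  6.0000e-04, -1.4000e-03]))
```

>>> {"method": "apply_moves", "body": {"commands": [[[0, 0, 0.02], [0, 0, 0], 0.41], [[-0.02, 0, 0.04], [0, 0, 0], 0.41], [[-0.06, 0, 0.04], [0, 0, 0], 0.41], [[-0.12, 0, 0.04], [0, 0, 0], 0.41], [[-0.175, 0, 0.04], [0, 0, 0], 0.41], [[-0.175, 0, 0.04], [0, 0, 0], 0.41]]}}

```text
time_s: 7.62
tcp_pos: [0.644, 0.1313, 0.1947]
ee_rot: [0.709, 0.009, 0.705, -0.008]
contact_force: [-0.3, 0.0, -0.1]
width: 0.0601
```

```bash
python3 - <<'E'
from h import *
print(plan(lane(-.206,0,.19),RP))
m=env.camera_model('wrist');np.save('w5m.npy',m,allow_pickle=True)
im=snap('wrist','w5.png'); cv2.imwrite('pics/w5b.png',cv2.resize(im[:,:,::-1],(800,600),interpolation=cv2.INTER_CUBIC))
E
```

```text
(array([ 0.0043,  0.091 , -0.0981]), array([ 1.5707,  0.003 , -0.0054]))
```

View pics/w5b.png

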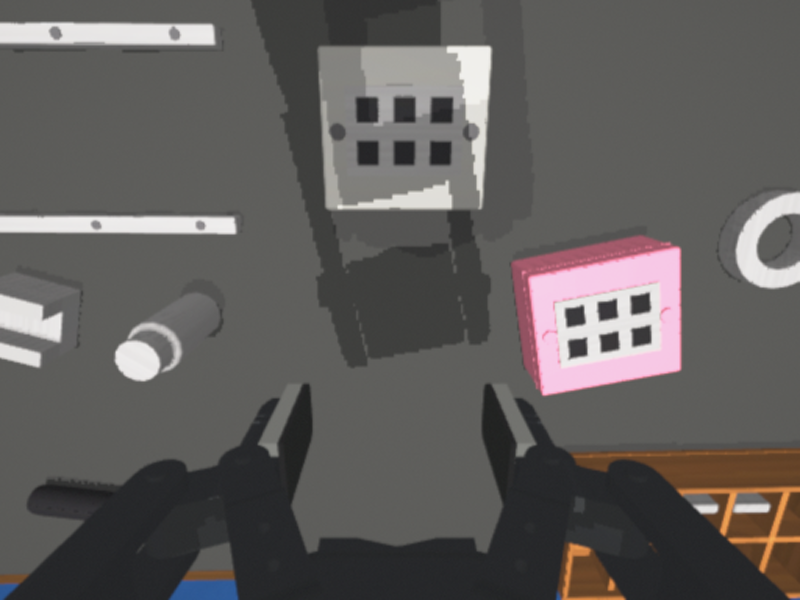

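```bash
python3 - <<'E'
from h import *
m=np.load('w5m.npy',allow_pickle=True).item()
f=lambda u,v,z:tolane(onz(m,(u*.64-.2,v*.64-.2),z)).round(4).tolist()
P=[f(u,v,.05) for u,v in ((320,46),(491,46),(484,209),(328,208))]
print(P,np.mean(P,0)); print('rails inner',f(214,46,.015),f(236,216,.015), 'left',f(10,45,.015),f(10,215,.015))
E
```

```text
[[-0.0717, -0.0452], [-0.169, -0.0453], [-0.1709, 0.0456], [-0.0718, 0.0451]] [-1.2085e-01  5.0000e-05]
rails inner [0.0012, -0.0524] [-0.0005, 0.0544] left [0.131, -0.0528] [0.1608, 0.0539]
```

>>> {"method": "apply_moves", "body": {"commands": [[[0, 0.01, -0.01], [0.17, 0, 0], 0.41], [[0, 0.02, -0.02], [0.34, 0, 0], 0.41], [[0, 0.03, -0.03], [0.51, 0, 0], 0.41], [[0, 0.04, -0.04], [0.68, 0, 0], 0.41], [[0, 0.05, -0.05], [0.85, 0, 0], 0.41], [[0.004, 0.06, -0.06], [1.02, 0, 0], 0.41], [[0.004, 0.07, -0.075], [1.19, 0, 0], 0.41], [[0.004, 0.08, -0.085], [1.36, 0, 0], 0.41], [[0.004, 0.091, -0.097], [1.53, 0.002, -0.003], 0.41], [[0.004, 0.091, -0.097], [1.57, 0.002, -0.003], 0.41]]}}

```text
time_s: 8.93
tcp_pos: [0.5446, 0.2239, 0.1836]
ee_rot: [-0.492, -0.503, -0.496, 0.509]
contact_force: [0.4, 0.9, 0.1]
width: 0.0606
```

```bash
python3 - <<'E'
from h import *
s=env.state(); print(tolane(s['tcp_pos']),s['tcp_pos'],s['width'],s['q'],s['time_s'])
print(plan(lane(-.206,0,.015),RP))
m=env.camera_model('wrist');np.save('w6m.npy',m,allow_pickle=True)
im=snap('wrist','w6.png'); cv2.imwrite('pics/w6b.png',cv2.resize(im[:,:,::-1],(800,600),interpolation=cv2.INTER_CUBIC))
E
```

```text
[-0.20525199 -0.00346225] [0.54459526 0.22387771 0.18355581] 0.06059127562559332 [3.69288802e-01 4.33177133e-01 1.74096519e+00 1.25006159e-03
 9.77378120e-01 3.92252412e-01] 8.925
(array([ 0.1685,  0.0051, -0.0012]), array([-0.001 ,  0.0028,  0.0096]))
```

View pics/w6b.png

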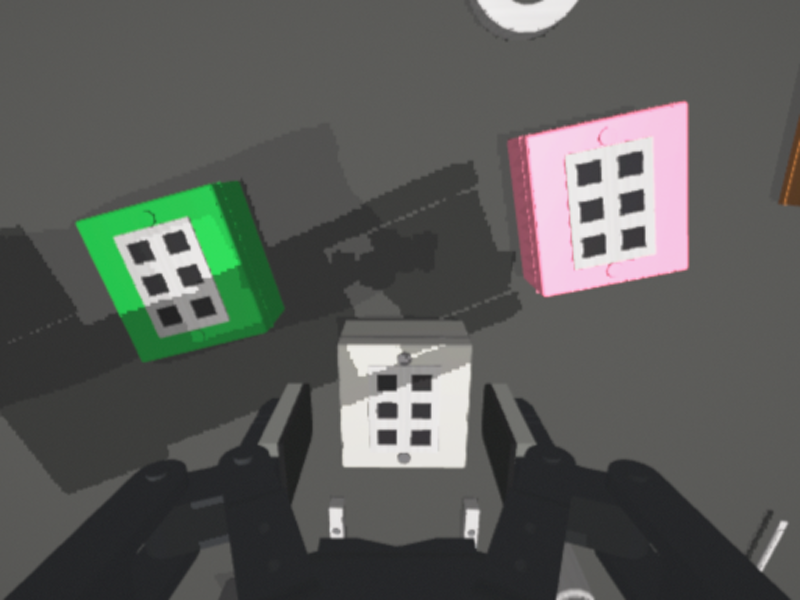

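>>> {"method": "apply_moves", "body": {"commands": [[[0.02, 0.004, -0.001], [0, 0.003, 0.008], 0.41], [[0.06, 0.005, -0.001], [0, 0.003, 0.009], 0.41], [[0.1, 0.005, -0.001], [0, 0.003, 0.009], 0.41], [[0.14, 0.005, -0.001], [0, 0.003, 0.009], 0.41], [[0.16, 0.005, -0.001], [0, 0.003, 0.009], 0.41], [[0.167, 0.005, -0.001], [0, 0.003, 0.009], 0.41], [[0.167, 0.005, -0.001], [0, 0.003, 0.009], 0.41]]}}

```text
time_s: 9.85
tcp_pos: [0.5524, 0.2247, 0.0194]
ee_rot: [0.495, 0.507, 0.494, -0.503]
contact_force: [0.3, 0.5, -0.2]
width: 0.0602
```

```bash
python3 - <<'E'
from h import *
s=env.state(); print(tolane(s['tcp_pos']),s['tcp_pos'],s['width'],s['contact_force'],s['time_s'])
print(rot(s).as_matrix().round(4))
print(plan(lane(-.175,0,.015),RP))
m=env.camera_model('wrist');np.save('w7m.npy',m,allow_pickle=True)
im=snap('wrist','w7.png'); cv2.imwrite('pics/w7b.png',cv2.resize(im[:,:,::-1],(800,600),interpolation=cv2.INTER_CUBIC))
E
```

```text
[-0.20625492  0.00429571] [0.55237398 0.22470437 0.01941871] 0.06020269426046782 [ 0.31945149  0.45351486 -0.23768371] 9.85
[[ 0.0057  0.9997 -0.0219]
 [ 0.0022 -0.0219 -0.9998]
 [-1.      0.0056 -0.0023]]
(array([ 0.0043, -0.0043,  0.0313]), array([ 0.0008, -0.0023, -0.0056]))
```

View pics/w7b.png

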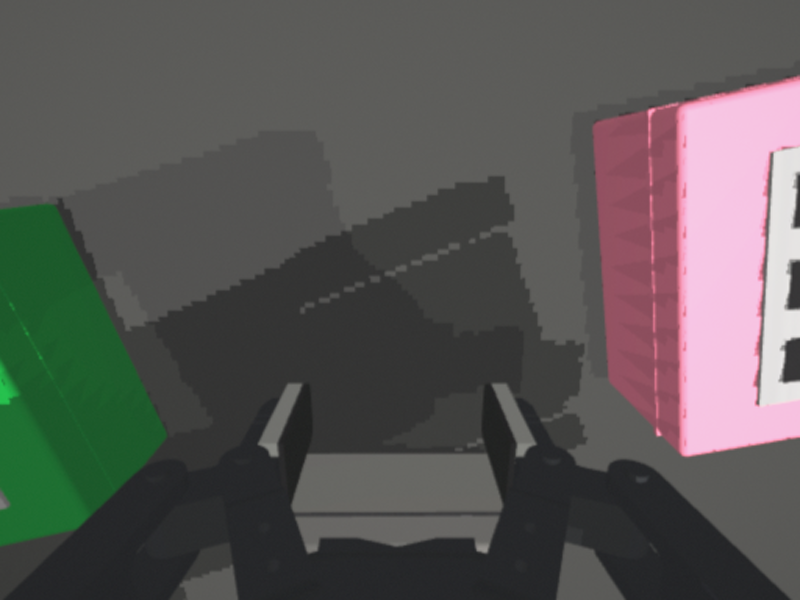

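>>> {"method": "apply_moves", "body": {"commands": [[[0.002, -0.004, 0], [0.001, -0.002, -0.005], 0.41], [[0.002, -0.004, 0.01], [0.001, -0.002, -0.005], 0.41], [[0.002, -0.004, 0.02], [0.001, -0.002, -0.005], 0.41], [[0.002, -0.004, 0.026], [0.001, -0.002, -0.005], 0.41], [[0.002, -0.004, 0.034], [0.001, -0.002, -0.005], 0.41], [[0.002, -0.004, 0.044], [0.001, -0.002, -0.005], 0.41], [[0.002, -0.004, 0.054], [0.001, -0.002, -0.005], 0.41], [[0.002, -0.004, 0.064], [0.001, -0.002, -0.005], 0.41], [[0.002, -0.004, 0.072], [0.001, -0.002, -0.005], 0.41], [[0.002, -0.004, 0.076], [0.001, -0.002, -0.005], 0.41]]}}

```text
time_s: 11.15
tcp_pos: [0.5471, 0.1488, 0.0174]
ee_rot: [0.494, 0.507, 0.494, -0.505]
contact_force: [0.4, 5.8, 2.7]
width: 0.0599
```

```bash
python3 - <<'E'
from h import *
s=env.state(); print(tolane(s['tcp_pos']),s['tcp_pos'],s['width'],s['contact_force'],s['time_s'])
print(plan(lane(-.1,0,.015),RP))
im=snap('side','s8.png'); cv2.imwrite('pics/s8b.png',cv2.resize(im[100:280,190:390,::-1],None,fx=3.3,fy=3.3,interpolation=cv2.INTER_CUBIC))
im=snap('top','t8.png'); cv2.imwrite('pics/t8b.png',cv2.resize(im[130:220,180:320,::-1],None,fx=5.5,fy=5.5,interpolation=cv2.INTER_CUBIC))
E
```

```text
[-0.13021142  0.00077056] [0.54712451 0.14876042 0.0174351 ] 0.05994922511431033 [0.44151666 5.757004   2.65411136] 11.15
(array([ 0.0024, -0.0008,  0.0302]), array([-0.0008, -0.0011, -0.0019]))
```

View pics/s8b.png

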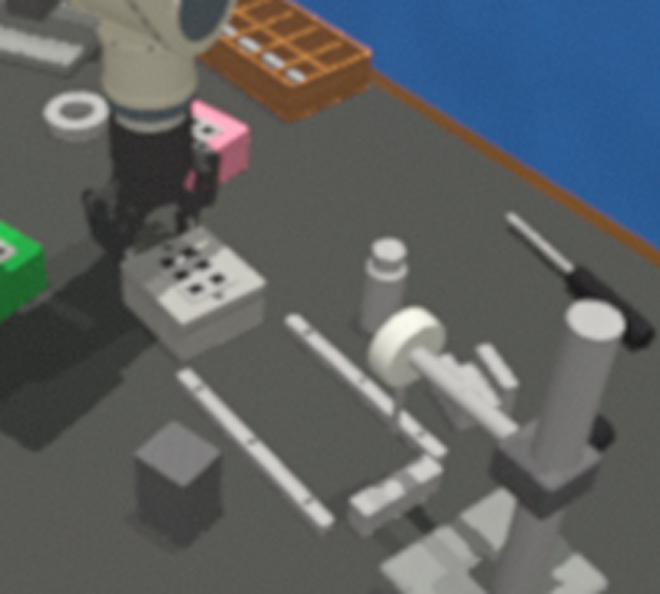

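View pics/t8b.png

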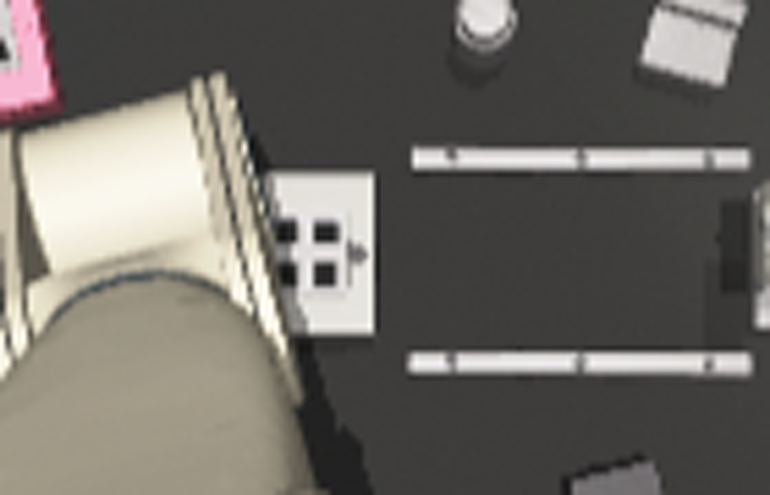

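```bash
cat >> h.py <<'E'
def tl(u,v,z): return tolane(onz(env.camera_model('top'),(180+u/5.5-.4,130+v/5.5-.4),z)).round(4).tolist()
E
python3 - <<'E'
from h import *
print('carrier front +y,-y',tl(376,171,.05),tl(376,335,.05)); print('rail inner +,-',tl(413,170,.015),tl(410,352,.015),tl(750,170,.015),tl(750,352,.015))
E
```

```text
carrier front +y,-y [-0.0178, 0.0496] [-0.0177, -0.0446]
rail inner +,- [0.0032, 0.0548] [0.0014, -0.0521] [0.2008, 0.0547] [0.1997, -0.0522]
```

In the top view the carrier front is at x ≈ −18 mm and about 1 mm off the rails' midline, and it is square. I'm continuing into the lane.

>>> {"method": "apply_moves", "body": {"commands": [[[0, 0, 0.008], [0, 0, 0], 0.41], [[0, 0, 0.018], [0, 0, 0], 0.41], [[0, 0, 0.028], [0, 0, 0], 0.41], [[0, 0, 0.038], [0, 0, 0], 0.41], [[0, 0, 0.048], [0, 0, 0], 0.41], [[0, 0, 0.058], [0, 0, 0], 0.41], [[0, 0, 0.068], [0, 0, 0], 0.41], [[0, 0, 0.078], [0, 0, 0], 0.41], [[0, 0, 0.086], [0, 0, 0], 0.41], [[0, 0, 0.09], [0, 0, 0], 0.41]]}}

```text
time_s: 12.5
tcp_pos: [0.5448, 0.0589, 0.0173]
ee_rot: [0.494, 0.506, 0.494, -0.505]
contact_force: [0.0, 7.0, 2.1]
width: 0.0605
```

```bash
python3 - <<'E'
from h import *
s=env.state(); print(tolane(s['tcp_pos']),s['tcp_pos'],s['width'],s['contact_force'],s['time_s'])
print(plan(lane(0,0,.015),RP))
im=snap('top','t9.png'); cv2.imwrite('pics/t9b.png',cv2.resize(im[130:220,180:320,::-1],None,fx=5.5,fy=5.5,interpolation=cv2.INTER_CUBIC))
E
```

```text
[-0.04033163  0.00045765] [0.54477255 0.05891086 0.01730585] 0.060511885258392246 [0.04855765 6.98943949 2.1187227 ] 12.5
(array([ 0.0023, -0.0004,  0.0403]), array([-0.0006, -0.0008, -0.0013]))
```

View pics/t9b.png

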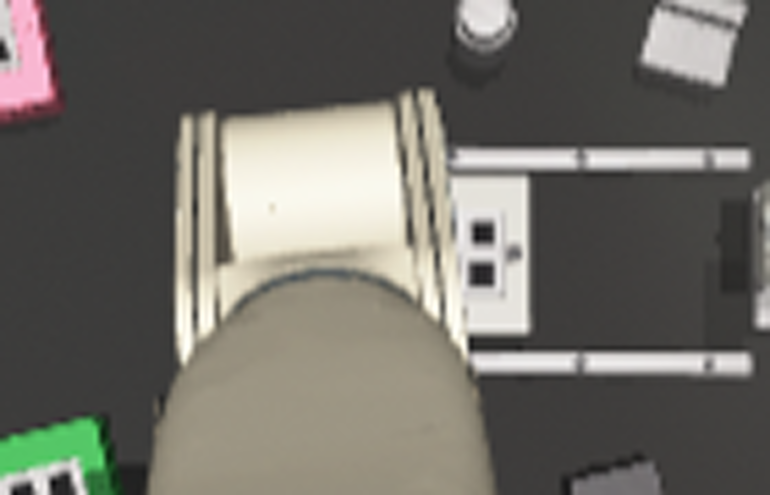

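>>> {"method": "apply_moves", "body": {"commands": [[[0, 0, 0.008], [0, 0, 0], 0.41], [[0, 0, 0.018], [0, 0, 0], 0.41], [[0, 0, 0.028], [0, 0, 0], 0.41], [[0, 0, 0.038], [0, 0, 0], 0.41], [[0, 0, 0.048], [0, 0, 0], 0.41], [[0, 0, 0.058], [0, 0, 0], 0.41], [[0, 0, 0.068], [0, 0, 0], 0.41], [[0, 0, 0.078], [0, 0, 0], 0.41], [[0, 0, 0.086], [0, 0, 0], 0.41], [[0, 0, 0.09], [0, 0, 0], 0.41]]}}

```text
time_s: 13.8
tcp_pos: [0.5425, -0.031, 0.0173]
ee_rot: [0.494, 0.506, 0.494, -0.505]
contact_force: [-0.3, 6.9, 3.8]
width: 0.0602
```

```bash
python3 - <<'E'
from h import *
s=env.state(); print(tolane(s['tcp_pos']),s['tcp_pos'],s['width'],s['contact_force'],s['time_s'])
print(plan(lane(.089,0,.015),RP))
im=snap('top','t10.png'); cv2.imwrite('pics/t10b.png',cv2.resize(im[130:220,180:320,::-1],None,fx=5.5,fy=5.5,interpolation=cv2.INTER_CUBIC))
im=snap('side','s10.png'); cv2.imwrite('pics/s10b.png',cv2.resize(im[100:280,190:390,::-1],None,fx=3.3,fy=3.3,interpolation=cv2.INTER_CUBIC))
E
```

```text
[0.04956117 0.00018758] [ 0.54246312 -0.03095267  0.01725086] 0.06021361560107561 [-0.30587802  6.94720325  3.78749455] 13.8
(array([ 0.0022, -0.0002,  0.0394]), array([-0.0006, -0.0009, -0.0008]))
```

View pics/t10b.png

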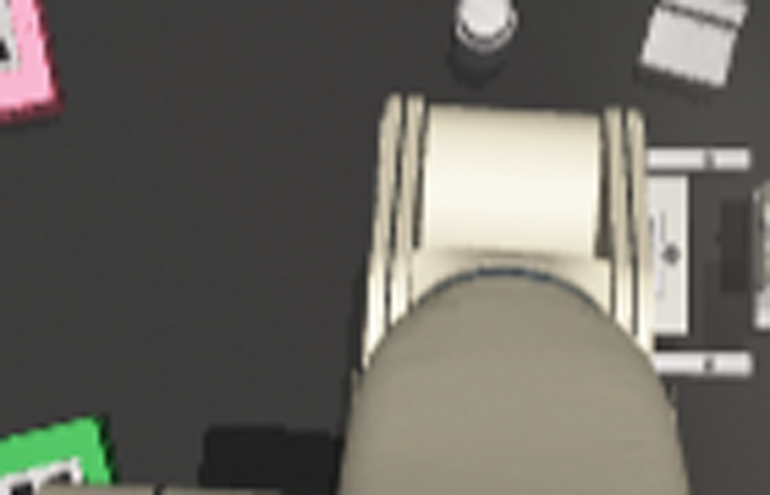

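View pics/s10b.png

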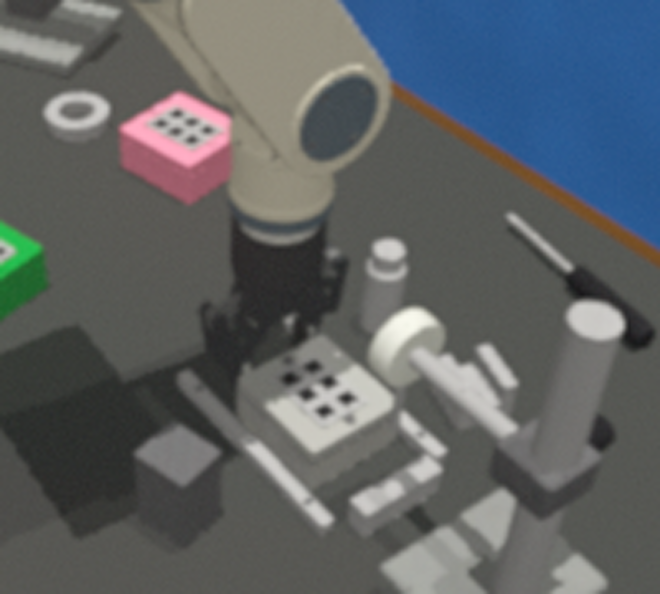

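>>> {"method": "apply_moves", "body": {"commands": [[[0, 0, 0.006], [0, 0, 0], 0.41], [[0, 0, 0.013], [0, 0, 0], 0.41], [[0, 0, 0.02], [0, 0, 0], 0.41], [[0, 0, 0.026], [0, 0, 0], 0.41], [[0, 0, 0.03], [0, 0, 0], 0.41], [[0, 0, 0.032], [0, 0, 0], 0.41]]}}

```text
time_s: 14.65
tcp_pos: [0.5415, -0.0627, 0.0171]
ee_rot: [0.494, 0.506, 0.494, -0.505]
contact_force: [0.1, 8.6, 4.7]
width: 0.0601
```

>>> {"method": "apply_moves", "body": {"commands": [[[0, 0, 0.0015], [0, 0, 0], 0.41], [[0, 0, 0.003], [0, 0, 0], 0.41]]}}

```text
time_s: 14.9
tcp_pos: [0.5415, -0.0655, 0.0171]
ee_rot: [0.494, 0.506, 0.494, -0.505]
contact_force: [-0.7, 6.9, 4.3]
width: 0.0602
```

>>> {"method": "apply_moves", "body": {"commands": [[[0, 0, 0.001], [0, 0, 0], 0.41]]}}

```text
time_s: 15.02
tcp_pos: [0.5414, -0.0665, 0.0171]
ee_rot: [0.494, 0.506, 0.494, -0.505]
contact_force: [-0.6, 7.8, 4.3]
width: 0.06
```

>>> {"method": "apply_moves", "body": {"commands": [[[0, 0, 0.001], [0, 0, 0], 0.41]]}}

```text
time_s: 15.15
tcp_pos: [0.5414, -0.0675, 0.0171]
ee_rot: [0.494, 0.506, 0.494, -0.505]
contact_force: [0.8, 6.4, 4.2]
width: 0.0601
```

>>> {"method": "apply_moves", "body": {"commands": [[[0, 0, 0.001], [0, 0, 0], 0.41]]}}

```text
time_s: 15.28
tcp_pos: [0.5413, -0.0685, 0.0171]
ee_rot: [0.494, 0.506, 0.494, -0.505]
contact_force: [-0.5, 7.3, 4.1]
width: 0.0604
```

>>> {"method": "apply_moves", "body": {"commands": [[[0, 0, 0.001], [0, 0, 0], 0.41]]}}

```text
time_s: 15.4
tcp_pos: [0.5413, -0.0695, 0.0171]
ee_rot: [0.494, 0.506, 0.494, -0.505]
contact_force: [0.6, 7.1, 3.8]
width: 0.0602
```

>>> {"method": "apply_moves", "body": {"commands": [[[0, 0, 0.001], [0, 0, 0], 0.41]]}}

```text
time_s: 15.52
tcp_pos: [0.5413, -0.0705, 0.0171]
ee_rot: [0.494, 0.506, 0.494, -0.505]
contact_force: [0.2, 7.3, 5.1]
width: 0.0601
```

>>> {"method": "apply_moves", "body": {"commands": [[[0, 0, 0.001], [0, 0, 0], 0.41]]}}

```text
time_s: 15.65
tcp_pos: [0.5413, -0.071, 0.0171]
ee_rot: [0.494, 0.506, 0.494, -0.505]
contact_force: [1.5, 15.0, 4.3]
width: 0.0601
```

>>> {"method": "apply_moves", "body": {"commands": [[[0, 0, 0.001], [0, 0, 0], 0.41]]}}

```text
time_s: 15.78
tcp_pos: [0.5415, -0.0712, 0.0172]
ee_rot: [0.493, 0.507, 0.494, -0.505]
contact_force: [2.3, 22.3, 5.0]
width: 0.0606
```

```bash
python3 - <<'E'
from h import *
s=env.state(); print(tolane(s['tcp_pos']),s['contact_force'],s['time_s'])
im=snap('side','s11.png'); cv2.imwrite('pics/s11b.png',cv2.resize(im[170:270,240:350,::-1],None,fx=6,fy=6,interpolation=cv2.INTER_CUBIC))
E
```

```text
[0.0897874  0.00017247] [ 2.34947051 22.33860499  4.99873349] 15.775
```

View pics/s11b.png

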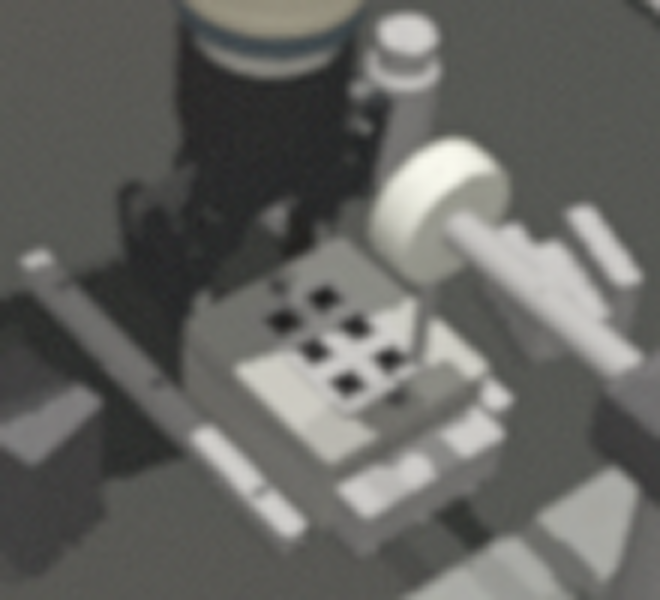

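The force rose from 7 to 22 N at TCP x = 89.8 mm (89 mm predicted), so the carrier is at the stop. I'll give it one last small nudge and then back straight out.

>>> {"method": "apply_moves", "body": {"commands": [[[0, 0, 0.0005], [0, 0, 0], 0.41], [[0, 0, 0.0005], [0, 0, 0], 0.41]]}}

```text
time_s: 16.08
tcp_pos: [0.5415, -0.0711, 0.0172]
ee_rot: [0.493, 0.507, 0.495, -0.505]
contact_force: [2.0, 19.9, 5.1]
width: 0.0605
```

>>> {"method": "apply_moves", "body": {"commands": [[[0, 0, -0.003], [0, 0, 0], 0.41], [[0, 0, -0.008], [0, 0, 0], 0.41], [[0, 0, -0.03], [0, 0, 0], 0.41], [[0, 0, -0.06], [0, 0, 0], 0.41], [[-0.04, 0, -0.08], [0, 0, 0], 0.41], [[-0.1, 0, -0.1], [0, 0, 0], 0.41], [[-0.16, 0, -0.13], [0, 0, 0], 0.41], [[-0.2, 0, -0.17], [0, 0, 0], 0.41], [[-0.22, 0, -0.22], [0, 0, 0], 0.41], [[-0.22, 0, -0.22], [0, 0, 0], 0.41]]}}

```text
time_s: 17.32
tcp_pos: [0.5472, 0.1488, 0.2391]
ee_rot: [0.496, 0.506, 0.494, -0.503]
contact_force: [0.2, -0.6, -0.3]
width: 0.0605
```

```bash
python3 - <<'E'
from h import *
s=env.state(); print(tolane(s['tcp_pos']),s['tcp_pos'],s['contact_force'],s['time_s'])
for k,(n,b) in {'s':('side',(170,270,240,350)),'t':('top',(130,220,180,320))}.items():
    im=snap(n,f'{k}12.png'); cv2.imwrite(f'pics/{k}12b.png',cv2.resize(im[b[0]:b[1],b[2]:b[3],::-1],None,fx=5.5,fy=5.5,interpolation=cv2.INTER_CUBIC))
m=env.camera_model('wrist');np.save('w12m.npy',m,allow_pickle=True)
im=snap('wrist','w12.png'); cv2.imwrite('pics/w12b.png',cv2.resize(im[:,:,::-1],(800,600),interpolation=cv2.INTER_CUBIC))
E
```

```text
[-0.13026039  0.0008942 ] [0.54724923 0.14880658 0.23905908] [ 0.19475297 -0.60624089 -0.28736876] 17.325
```

View pics/t12b.png

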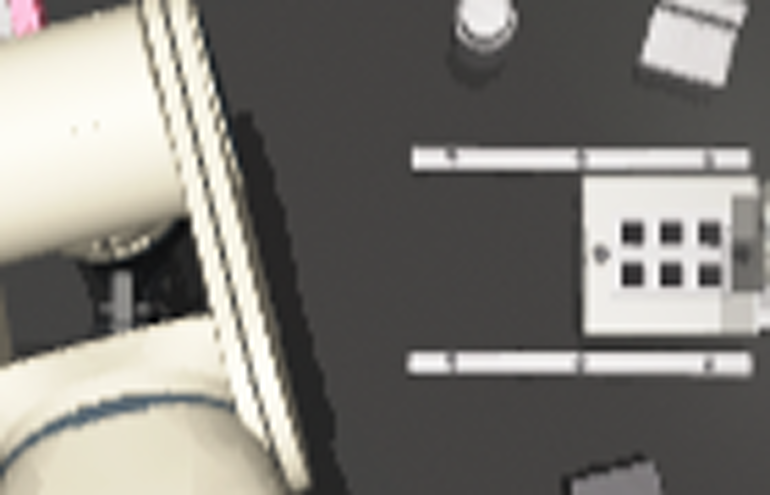

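View pics/s12b.png

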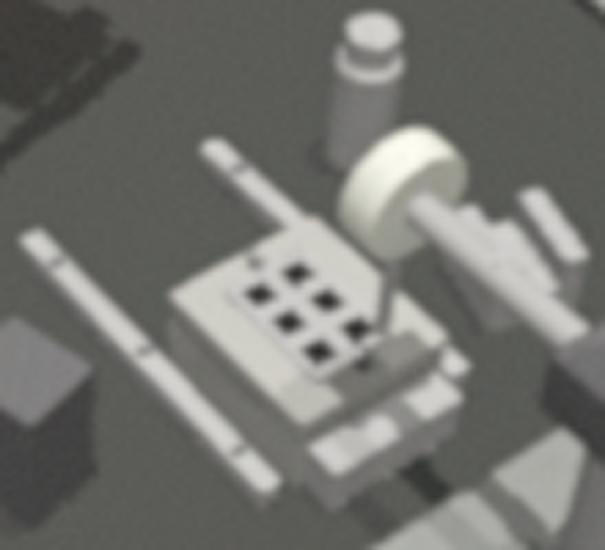

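View pics/w12b.png

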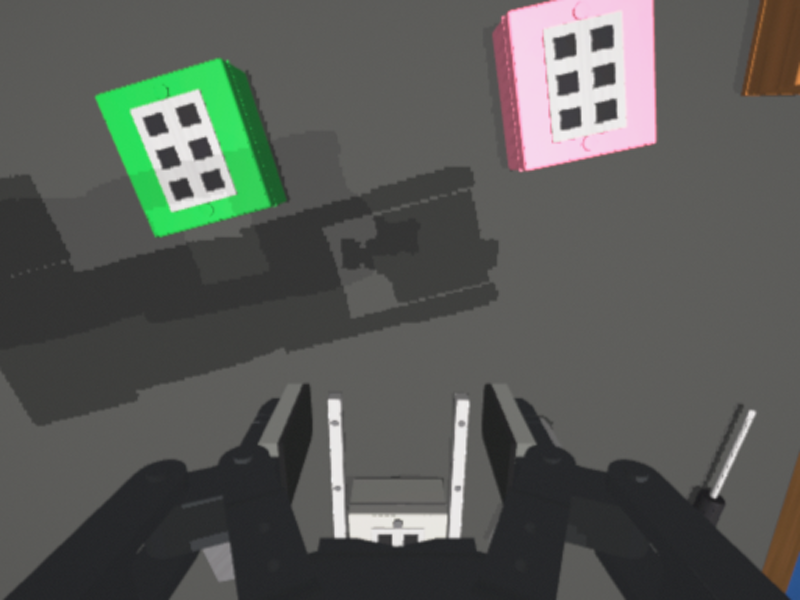

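The top view shows the carrier at columns 583–757 and rows 176–334, squarely between the rails. I'll check it numerically.

```bash
python3 - <<'E'
from h import *
P=[tl(583,176,.05),tl(583,334,.05),tl(757,176,.05)]
print(P); print('rails',tl(413,170,.015),tl(410,352,.015),tl(750,148,.015),tl(752,374,.015))
m=np.load('w12m.npy',allow_pickle=True).item()
f=lambda u,v,z:tolane(onz(m,(u*.64-.2,v*.64-.2),z)).round(4).tolist()
print('wrist back top', f(349,514,.05),f(448,514,.05),'low',f(352,479,0),f(444,479,0))
s=cv2.imread('pics/s12.png'); ms=env.camera_model('side')
# predicted home corners in side crop
for x in (.1,.2):
  for y in (-.046,.046): print('home',x,y,((proj(ms,lane(x,y,.05))-[240,170])*5.5).round())
E
```

```text
[[0.1008, 0.0467], [0.1004, -0.044], [0.2006, 0.0467]]
rails [0.0032, 0.0548] [0.0014, -0.0521] [0.2009, 0.0677] [0.2008, -0.065]
wrist back top [0.1005, -0.0442] [0.1003, 0.0475] low [0.1024, -0.0462] [0.1022, 0.0489]
home 0.1 -0.046 [166. 290.]
home 0.1 0.046 [310. 212.]
home 0.2 -0.046 [300. 422.]
home 0.2 0.046 [447. 334.]
```

The carrier measures home: its back face is at 100.5 mm in both cameras, it is about 1 mm off centre, and its yaw is about 0. The hand is clear.

```bash
python3 - <<'E'
from cell import env
print(env.finish_job(), env.state()['time_s'])
E
```

```text
the job is handed in; nothing more can be done
the job is handed in; nothing more can be done
```

The grey carrier is home against the end stop, and I handed the job in at about 17.5 s.

**What I did:** I found the lane and carrier with the wrist and top cameras. With the fingers part open, I pushed the carrier's far side to square it and bring it onto the lane's centre line. I then pushed its back face straight down the lane until the force rose from 7 N to about 22 N at the stop. After that I backed straight out and lifted the hand clear.

**Last checks:**
- **Home:** the top and wrist cameras put the carrier's back face about 100.5 mm down the lane; fully home is 100 mm.
- **Fit in the lane:** it sits about 1 mm off centre with no visible turn, leaving roughly 7 mm to each rail.
- **Hand:** it is well clear, with no force showing.
- **Bystanders:** those in the final pictures, including the green and pink look-alikes, appear unmoved. I did not measure them.

**Disagreement:** the two cameras differed by 1–3 mm on the lane's position. I used the wrist camera's values, since its sizes matched the ones given.

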